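# Clear the dock and hold the flow cell on its seals for fastening

## Robot

A 6-joint arm with a two-finger parallel gripper is mounted at the origin on a cart in front of the work surface, level with it; the furniture and walls round the work are solid. World frame = base frame: x ahead of the robot, y to its left, z up, the work surface at z = 0. Lengths are in m, angles in rad, forces in N, time in s.
With the tool pointing down it reaches from about 0.275 to 0.875 m from the base axis. Payload 12.5 kg.
Tool frame: the origin (TCP) lies on the centre line of the jaws, within the pads' length; the fingertips stand r.finger_overhang ahead of it and the grasp point (between the pads) lies 3 mm ahead of it (r.finger_overhang is the distance from the TCP to the fingertips, in m); z points along the fingers, y is the direction in which the jaws open and shut (so a half turn about z gives the same grasp; the last joint's range is limited). The gripper opens to 85 mm and grips with 20 to 120 N. Pads are 22 mm wide; open, the fingers measure 114 mm over their backs; the gripper's body (76 mm by 85 mm) begins 54 mm behind the grasp point. The pads swing forward as they close: fully open they stand 13 mm farther back than shut.
Start: joints at [1.17, 0.351, 1.652, -0, 1.139, -0.085], TCP at [0.171, 0.523, 0.253] pointing down, gripper open.
Joint ranges: [-2.75, 2.75], [-0.79, 2.1], [0.01, 2.65], [-1.57, 4.71], [0.07, 3.14], [-2.87, 2.87]. Speed limits (rad/s): [2.22, 2.22, 2.79, 3.14, 3.14, 3.14].

## Interface

Orientations are given as a unit quaternion [x, y, z, w].
In Python, from cell import r, optics gives the robot as it stands. The module is installed in compiled form; this text tells all that it offers. Calls block until the motion is done:
- r.move_to(position, orientation): joint-space move of the TCP to a pose.
- r.move_linear(position, rot=None, vel=0.15): straight line of the TCP; rot=None keeps the orientation; vel is the mean speed in m/s.
- r.set_joints(angles): joint-space move.
- r.set_gripper(opening, squeeze=None): opening from 0.0 (shut) to 1.0 (fully open); squeeze is the grip in N (None keeps the last); returns when the fingers have stopped.
- r.sleep(seconds).
- r.inverse_kinematics(position, orientation): joint angles nearest the present ones, or None.
- optics.get_image(name): name is "scene" or "top"; returns a dict with "pixels" (480x640x3 uint8, red, green, blue), "depth" (480x640 float32, m along the optical axis (not along the pixel's ray), 0 where there is no reading), "fx", "fy", "cx", "cy" (pixels), "D" ([k1, k2, p1, p2, k3] as OpenCV has them; the pictures are not rectified), "camera_from_world" (4x4, takes a point from world to camera coordinates). Camera axes: x right, y down, z forward; pixel columns grow to the right and rows downward; lengths in m; the calibration is good to about 2 mm. A picture is of the moment at which its call begins.
A pose or a line that the arm cannot do raises r.PlanningError and nothing moves.
- r.hand_in(): hands the job in, once; it reports no verdict.
Readings, each from a call of its own:
- r.current_t(): time.
- r.current_q(): joint angles.
- r.current_qvel(): joint speeds.
- r.current_effort(): joint torques, N m.
- r.current_tool_pos(): TCP position.
- r.current_ee_rot(): TCP orientation.
- r.current_contact_force(): force on the tool from outside, world axes, zero at the start.
- r.current_torque(): the same for the moment, N m.
- r.current_opening(): opening from 0.0 (shut) to 1.0 (fully open).
Only numpy, scipy, OpenCV 4.12 (cv2) and the standard library are available. Lean on these libraries where they do the work, as an engineer would, in place of code of your own. Each camera call takes 0.05 s, during which the arm holds its last target. There are 200 camera calls.

## Task

With the scraper block, sweep all four loose chips out of the dock's channel into its drip tray (they are sharp: keep your fingers off them) and put the scraper back down on the bench beside the dock. Then stand the flow cell flat on the plate between the rails, ports towards the spring-loaded port bar, and push it squarely onto the two seals so that it bears on them with a steady 12 N or so, the bar's pointer between its two marks and never at its end stop. Finish while still holding it there, as I am about to put in the clamp screws; leave the bottle, the timer and the petri dish where they are.

Things in the scene. Friction and masses are not known exactly. Their poses are not given: they have to be found in the camera images.
- dock: Docking station for flow cells, fixed to the bench. Origin on the bench under the plate's centre, z up, x along the channel from its open mouth (near the robot) to the fence, y left. In mm: dark plate x -100..100, y -55..55, top z 12; two guide rails on it, top z 22, inner faces at y +31 and -31 (channel 62 wide, flared over the last 20 at the mouth); grey fence x 77..99, y -43..43, top z 48
- dock_mouth (a point): middle of the plate's edge at the channel's open mouth, on the plate's top (dock x -100, y 0, z 12 mm); axes as the dock's
- drip_tray (a point): middle of the floor of the dock's steel drip tray, which joins the plate at the mouth and is open towards it: dock x -164..-100, y -55..55 mm, floor z 3, rims z 10, both below the plate's top; axes as the dock's
- port_bar: Grey sprung bar, 54 mm wide, top z 43 (tube stubs 55), across the channel before the fence; slides along dock +x. At rest its origin and axes are the dock's; pushed in by s mm it stands s mm along dock +x and pushes back with 4 N + 1 N per mm (8 N at 4, 12 N at 8, 16 N at 12 mm; end stop 18). Its black pointer runs over two black marks on the left rail, at 4 and 12 mm
- seal_face (a point): midpoint of the front faces of the bar's two round black rubber seals (11 mm across, 23 mm apart, 3 mm proud of the bar); moves with the bar; at rest at dock x 45, y 0, z 34 mm; axes as the dock's
- flow_cell: Aluminium flow cell, about 0.4 kg, standing on its foot on the bench at one side of the dock, ports roughly away from the robot. Origin at the centre of the foot's underside, z up, x towards the ported front. Foot 80 (x) x 57 (y) x 9 mm with four screw slots; on it a block, y -18..18, x -20..40, top z 45 mm: grasp that across its 36 mm width, above the foot. 2.5 mm play each side in the channel; sliding it may take up to 5 N besides the spring
- cell_ports (a point): midpoint of the two port holes in the flow cell's front face: 40 mm ahead of the cell's origin, 22 mm above its underside (level with the seals when the cell stands on the dock's plate); axes as the cell's
- scraper: Scraper block, about 0.12 kg, standing on its blade on the bench at the other side of the dock. Origin at the centre of the blade's underside, z up, y along the blade. White blade 54 (y) x 18 (x) x 22 mm high; grey ribbed grip on it, 42 (y) x 22 (x) mm, z 20..56. Grasp the grip from above, well clear of the lower edge
- chip0: sharp steel chip, about 12 x 8 x 6 mm, lying flat on the dock's plate in the channel between the rails; origin at the centre of its underside; swept over the mouth edge it drops 9 mm into the drip tray
- chip1: sharp steel chip, about 13 x 8 x 6 mm, lying flat on the dock's plate in the channel between the rails; origin at the centre of its underside; swept over the mouth edge it drops 9 mm into the drip tray
- chip2: sharp steel chip, about 14 x 8 x 6 mm, lying flat on the dock's plate in the channel between the rails; origin at the centre of its underside; swept over the mouth edge it drops 9 mm into the drip tray
- chip3: sharp steel chip, about 15 x 8 x 6 mm, lying flat on the dock's plate in the channel between the rails; origin at the centre of its underside; swept over the mouth edge it drops 9 mm into the drip tray
- bottle_wash: bystander: white plastic bottle, 62 mm across, 150 mm high, standing at the back; origin at the centre of its underside
- timer: bystander: white bench timer with three keys, 62 x 66 x 20 mm; origin at the centre of its underside
- petri_1: bystander: flat round lidded petri dish, 59 mm across, 13 mm high; origin at the centre of its underside
There are look-alikes about, which are no part of the job. Of the things that look like the flow_cell, take the one that is farthest to the robot's left at the start.

How it is judged:
By the outcome, as a careful person would: the job done as asked, in the order asked, and still so for the second after the job is handed in, while the arm keeps its last pose, push and grip.
It also fails if it takes over 64 s, if anything falls off the work surface, if the arm or the gripper's body presses on something with over 40 N, if the wrist force passes 120 N, or if a joint passes its speed limit or range.

## Working session

There is one attempt and no reset: what is moved stays moved. The work goes in short steps, each a Python script; the robot and the scene stay as the last script left them, time stands still between calls to the robot, and variables do not carry over. Pictures are saved under pics/ and viewed, about 8 in all and at most 12, crops included, and the job is handed in when it is done.

```bash
mkdir -p pics
cat > h.py <<'E'
import numpy as np, cv2
from cell import r, optics
def shot(name,fn):
    im=optics.get_image(name); np.save('pics/%s.npy'%fn,im,allow_pickle=True)
    cv2.imwrite('pics/%s.png'%fn,im['pixels'][:,:,::-1]); return im
def load(fn): return np.load('pics/%s.npy'%fn,allow_pickle=True).item()
def K(im): return np.array([[im['fx'],0,im['cx']],[0,im['fy'],im['cy']],[0,0,1.]])
def world(im,uv,z=None):
    """pixel -> world, on plane z or with depth"""
    uv=np.atleast_2d(np.array(uv,float)); n=cv2.undistortPoints(uv[:,None],K(im),np.array(im['D']))[:,0]
    T=np.linalg.inv(np.array(im['camera_from_world'])); out=[]
    for (a,b),(u,v) in zip(n,uv):
        d=np.array([a,b,1.])
        if z is None:
            s=im['depth'][int(round(v)),int(round(u))]
        else: s=(z-T[2,3])/(T[:3,:3]@d)[2]
        out.append(T[:3,:3]@d*s+T[:3,3])
    return np.array(out)
def pix(im,P):
    T=np.array(im['camera_from_world']); P=np.atleast_2d(np.array(P,float))
    return cv2.projectPoints(P,cv2.Rodrigues(T[:3,:3])[0],T[:3,3],K(im),np.array(im['D']))[0][:,0]
def crop(im,fn,u0,v0,u1,v1,s):
    cv2.imwrite('pics/%s.png'%fn,cv2.resize(im['pixels'][v0:v1,u0:u1,::-1],None,fx=s,fy=s,interpolation=cv2.INTER_CUBIC))
E
python3 - <<'E'
from h import *
a=shot('scene','s0');b=shot('top','t0')
for i in(a,b):print(np.round(np.linalg.inv(i['camera_from_world'])[:3],3),i['fx'])
print(r.current_t(),r.finger_overhang,r.current_ee_rot())
E
```

```text
[[ 0.644 -0.582  0.497  0.046]
 [-0.765 -0.485  0.424 -0.347]
 [-0.005 -0.653 -0.757  0.908]] 544.3893795475295
[[-0.027 -0.992  0.121  0.405]
 [-1.     0.025 -0.018  0.124]
 [ 0.015 -0.122 -0.992  1.495]] 621.969753188457
0.1 0.022 [ 1.57242787e-01  9.87559827e-01 -5.27391198e-04 -1.22637869e-04]
```

View pics/t0.png

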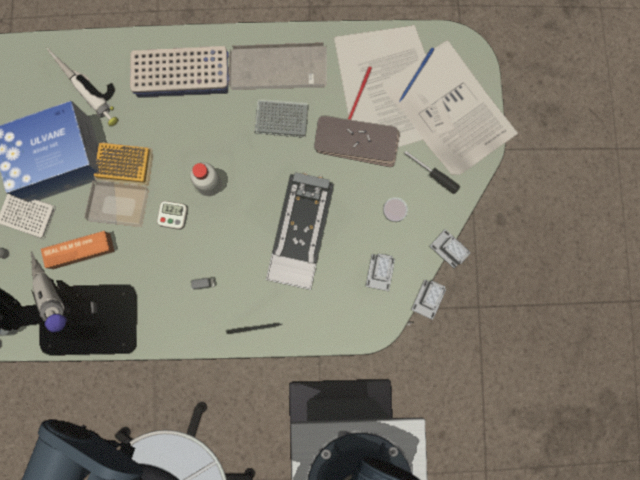

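View pics/s0.png

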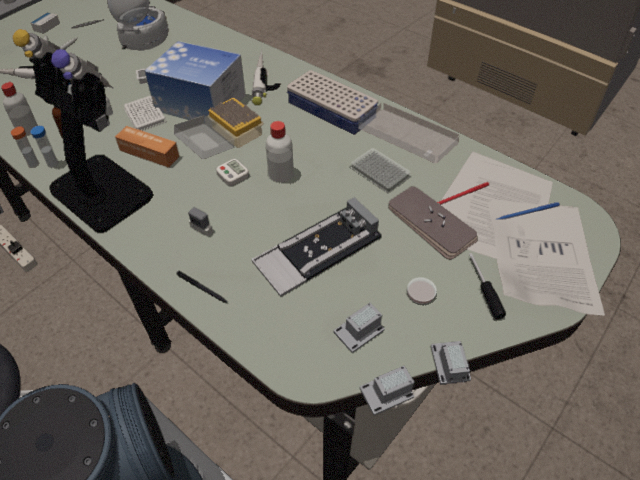

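Top view: dock at about (303,230), mouth towards the robot. The leftmost flow cell is at (380,271), scraper at (203,283), timer (172,215), bottle (205,178), petri dish (396,209). Next I'll enlarge crops of both views.

Run:
```python
from h import *
a=load('s0');b=load('t0')
crop(a,'s0c',180,190,440,360,3); 
A=cv2.resize(b['pixels'][165:300,180:410,::-1],None,fx=3.47,fy=3.47,interpolation=cv2.INTER_CUBIC);cv2.imwrite('pics/t0c.png',A);print(A.shape)
```

```text
(468, 798, 3)
```

View pics/s0c.png

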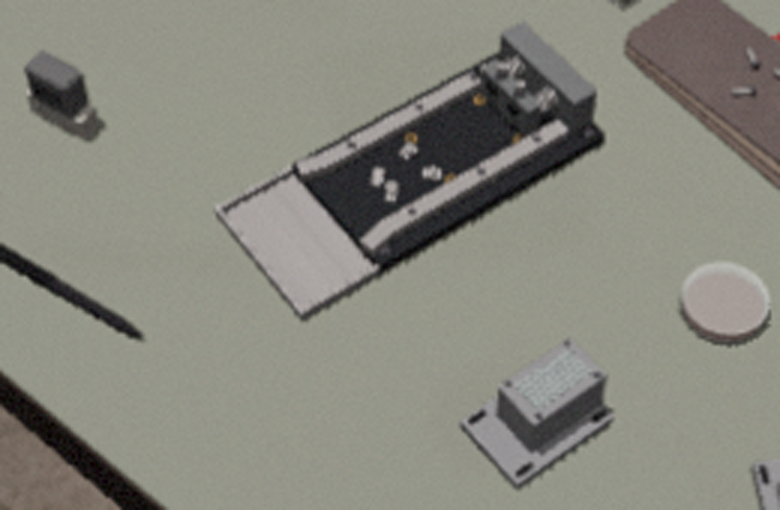

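View pics/t0c.png

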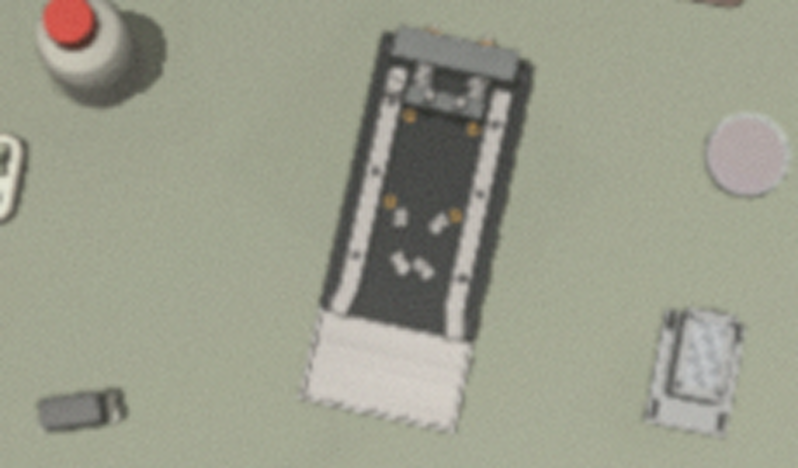

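Scene crop: dock, tray, chips and cell are all clear. Top crop: four chips at around (400,217), (438,223), (400,263) and (424,268). Next I'll fit the poses from these corners in both views.

```bash
cat > fit.py <<'E'
from h import *
from scipy.optimize import least_squares
def T2(p,P):
    c,s=np.cos(p[2]),np.sin(p[2]);P=np.asarray(P,float)/1000
    return np.c_[p[0]+c*P[:,0]-s*P[:,1],p[1]+s*P[:,0]+c*P[:,1],P[:,2]]
def fit(views,p0):
    f=lambda p:np.concatenate([(pix(im,T2(p,P))-uv).ravel() for im,P,uv in views])
    s=least_squares(f,p0,loss='soft_l1',x_scale=[.01,.01,.1]);return s.x,np.round(f(s.x).reshape(-1,2),1)
E
python3 - <<'E'
from fit import *
a=load('s0');b=load('t0')
t=lambda L:np.array(L,float)/3.47+[180,165]-.35
s=lambda L:np.array(L,float)/3+[180,190]-.33
def do(n,Pt,ut,Ps,us,p0):
    vt=(b,Pt,t(ut));vs=(a,Ps,s(us))
    for l,v in(('both',[vt,vs]),('top',[vt]),('scene',[vs])):
        x,e=fit(v,p0);print(n,l,np.round(x,4),e.tolist() if l=='both' else '')
do('dock',[(-164,55,10),(-164,-55,10),(-100,55,12),(-100,-55,12),(100,55,12),(100,-55,12)],[(303,400),(455,430),(320,307),(472,340),(383,33),(532,62)],
 [(-164,55,10),(-164,-55,10),(-100,55,12),(-100,-55,12),(100,-55,12)],[(218,211),(304,317),(296,168),(378,268),(603,138)],[.5,.15,-.15])
B=[(40,18,45),(40,-18,45),(-20,-18,45),(-20,18,45)]
F=[(40,28.5,9),(-40,28.5,9),(-40,-28.5,9),(40,-28.5,9)]
do('cell',B+F,[(683,308),(735,315),(722,402),(671,392),(665,310),(647,418),(722,432),(743,322)],B+F[1:],[(567,342),(606,378),(540,420),(498,385),(462,425),(520,487),(612,413)],[.4,0,-.1])
G=[(11,21,56),(11,-21,56),(-11,-21,56),(-11,21,56)]
do('scr',G+[(9,-27,22),(-9,-27,22)],[(38,402),(98,392),(104,424),(44,432),(122,388),(126,414)],G,[(42,52),(85,75),(65,90),(27,66)],[.4,.37,0])
print('chips',world(b,t([(400,217),(438,223),(400,263),(424,268)]),.015)[:,:2],world(a,s([(409,151),(377,176),(391,190),(432,172)]),.015)[:,:2])
print('bottle,timer,petri',world(b,[(205,178),(172,215),(396,209)],.02))
E
```

```text
dock both [ 0.6349  0.1173 -0.2337] [[-0.1, -0.5], [1.2, 0.4], [0.6, 0.1], [1.8, 0.0], [-0.0, -1.0], [1.3, -0.1], [-2.0, -0.0], [-1.2, -0.2], [-2.7, -0.5], [0.3, -0.1], [0.1, -1.9]]
dock top [ 0.6346  0.1192 -0.234 ] 
dock scene [ 0.6355  0.113  -0.2491] 
cell both [ 0.5005 -0.0639 -0.1873] [[0.9, -1.2], [1.0, -0.8], [1.1, -0.6], [0.6, -0.2], [0.0, -1.0], [0.2, 0.7], [2.1, 0.5], [0.9, -0.7], [-0.3, -2.4], [-0.2, -1.9], [-2.2, 2.1], [-1.3, 0.7], [-1.6, -0.5], [-0.9, -0.5], [-0.1, 0.2]]
cell top [ 0.4995 -0.0618 -0.2002] 
cell scene [ 0.5011 -0.0655 -0.1815] 
scr both [0.4825 0.3583 0.1436] [[1.0, -1.3], [1.5, -1.4], [1.2, -1.3], [0.7, -0.6], [-0.6, 1.0], [-0.6, 1.0], [-1.0, -0.9], [-0.4, -1.2], [-0.3, 0.3], [-2.6, 0.8]]
scr top [0.4812 0.3599 0.1852] 
scr scene [0.4833 0.3563 0.0801] 
chips [[0.61150949 0.13874002]
 [0.60664981 0.11255663]
 [0.5794619  0.13950827]
 [0.57556311 0.12303525]] [[0.61446432 0.13553203]
 [0.582523   0.13809465]
 [0.57925954 0.12237944]
 [0.61008001 0.11069127]]
bottle,timer,petri [[ 0.73668073  0.35365394  0.02      ]
 [ 0.64805294  0.43380172  0.02      ]
 [ 0.64896804 -0.10604416  0.02      ]]
```

```bash
cat >> h.py <<'E'
from scipy.spatial.transform import Rotation as Rn
DOCK=np.array([.635,.1165,-.236])
def quat(phi):
    best=None
    for k in(0,np.pi):
        y=np.array([np.cos(phi+k),np.sin(phi+k),0]);z=np.array([0,0,-1.])
        yield Rn.from_matrix(np.c_[np.cross(y,z),y,z]).as_quat()
def down(pos,phi):
    """orientation (tool down, jaws opening along phi) with the wrist nearest mid range"""
    c=[(abs(j[5]),tuple(q)) for q in quat(phi) for j in [r.inverse_kinematics(list(pos),list(q))] if j is not None]
    return list(min(c)[1])
def d2w(x,y,z,D=None):
    D=DOCK if D is None else D; c,s=np.cos(D[2]),np.sin(D[2])
    return [float(D[0]+c*x-s*y),float(D[1]+s*x+c*y),float(z)]
def stat(l=''): print(l,'t',round(r.current_t(),2),'p',np.round(r.current_tool_pos(),4),'F',np.round(r.current_contact_force(),1),'op',round(r.current_opening(),3),'q6',round(r.current_q()[5],2))
E
python3 - <<'E'
from h import *
p=[.4825,.3583]; q=down(p+[.15],.14)
r.move_to(p+[.14],q); stat('above')
r.move_linear(p+[.050],vel=.15); stat('down')
r.set_gripper(0.0,40); stat('grip')
r.move_linear(p+[.13],vel=.2); stat('lift')
q2=down(d2w(.012,0,.13),DOCK[2])
print(Rn.from_quat(q2).as_matrix()[:,1],Rn.from_quat(q).as_matrix()[:,1])
r.move_to(d2w(.012,0,.11),q2); stat('over')
a=shot('scene','s1');b=shot('top','t1')
A=cv2.resize(a['pixels'][170:320,240:400,::-1],None,fx=2.5*1.0,fy=2.5,interpolation=cv2.INTER_CUBIC)
B=cv2.resize(b['pixels'][165:315,240:400,::-1],None,fx=2.5,fy=2.5,interpolation=cv2.INTER_CUBIC)
cv2.imwrite('pics/c1.png',np.hstack([A,B]))
E
```

```text
above t 1.48 p [0.4819 0.3592 0.1404] F [-0.8  0.1  0.4] op 1.003 q6 0.42
down t 2.23 p [0.4828 0.3588 0.0508] F [0.5 0.5 0.4] op 1.0 q6 0.42
grip t 2.83 p [0.4827 0.3584 0.0503] F [-1.1 -0.6  4.5] op 0.25 q6 0.42
lift t 3.38 p [0.482 0.358 0.129] F [-0.2 -0.1 -2.9] op 0.25 q6 0.42
[ 0.97228101 -0.23381538  0.        ] [0.990216   0.13954311 0.        ]
over t 4.52 p [0.6461 0.1149 0.1097] F [-0.4  0.8 -1.2] op 0.251 q6 0.34
```

View pics/c1.png

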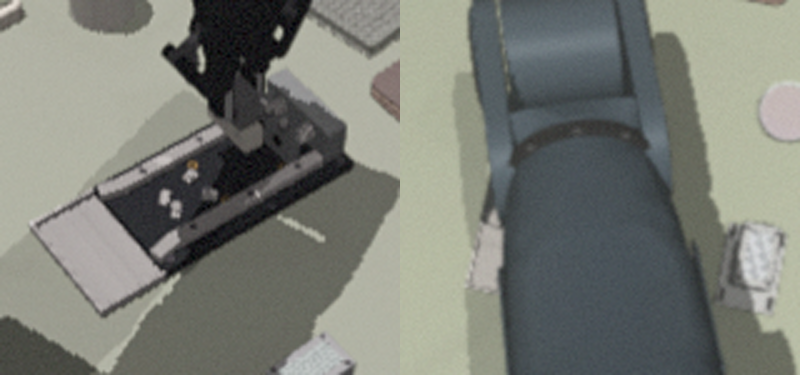

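The left half shows the scraper held over the channel just before the port bar, with the four chips in front of it. The top view is hidden by the arm. Next I'll lower with force checks and find the rails by touch.

Run:
```python
from h import *
def F():
    r.sleep(.05); return np.array(r.current_contact_force())
r.move_linear(d2w(.012,0,.078),vel=.12); F0=F(); stat('low')
ok=True
for z in (.074,.070,.067,.065,.064,.0635,.063,.0625,.062,.0615):
    r.move_linear(d2w(.012,0,z),vel=.05); f=F()-F0
    if f[2]>3: print('contact',z,f); break
stat('z')
if z<.0645:
    z+=.0005; r.move_linear(d2w(.012,0,z),vel=.05)
    n=np.array([-np.sin(DOCK[2]),np.cos(DOCK[2]),0]); F0=F(); res=[]
    for s in(1,-1):
        y=0
        for k in range(12):
            y+=s*.001; r.move_linear(d2w(.012,y,z),vel=.05); f=(F()-F0)@n
            if -s*f>4: break
        print('side',s,y,f); res.append((y,np.dot(np.array(r.current_tool_pos())-d2w(.012,0,z),n)))
        r.move_linear(d2w(.012,0,z),vel=.08)
    print(res)
stat()
shot('scene','s2')
```

```text
low t 5.08 p [0.6468 0.114  0.0784] F [-0.5  0.4 -0.5] op 0.25 q6 0.34
contact 0.062 [-1.38644591 -1.41974846  5.32992697]
z t 7.78 p [0.6468 0.1137 0.0623] F [-1.9 -1.   4.9] op 0.252 q6 0.34
side 1 0.004 -6.097551555268838
side -1 -0.006 5.471457124288685
[(0.004, np.float64(0.0033711188561056944)), (-0.006, np.float64(-0.005181323113270894))]
 t 11.58 p [0.6466 0.1138 0.0624] F [-0.2 -0.3 -0.8] op 0.247 q6 0.34
```

Run:
```python
from h import *
yc=-.0009; z=.0625
def F():
    r.sleep(.05); return np.array(r.current_contact_force())
for x in(-.03,-.06,-.085,-.100,-.116):
    r.move_linear(d2w(x,yc,z),vel=.08); stat(x)
r.move_linear(d2w(-.116,yc,.12),vel=.2)
shot('scene','s3')
r.move_linear(d2w(-.06,yc,.12),vel=.2)
r.sleep(.1);F0=F()
r.move_linear(d2w(-.06,yc,.074),vel=.15);stat('b')
r.move_linear(d2w(-.06,yc,.064),vel=.04);f=F()-F0;print(f)
n=np.array([-np.sin(DOCK[2]),np.cos(DOCK[2]),0]);res=[]
if f[2]<4:
    F0=F()
    for s in(1,-1):
        y=yc+s*.002
        for k in range(9):
            y+=s*.001; r.move_linear(d2w(-.06,y,.064),vel=.06); f=(F()-F0)@n
            if -s*f>4: break
        res.append((y,f,np.dot(np.array(r.current_tool_pos())-d2w(-.06,0,z),n)))
        r.move_linear(d2w(-.06,yc,.064),vel=.08)
print(res)
r.move_linear(d2w(-.06,yc,.13),vel=.2);stat()
a=load('s3');crop(a,'c3',220,170,400,310,4)
```

```text
-0.03 t 12.31 p [0.6061 0.1226 0.0627] F [-0.1 -1.  -0.8] op 0.25 q6 0.36
-0.06 t 12.83 p [0.5768 0.1296 0.0627] F [ 0.3  0.1 -1.3] op 0.251 q6 0.38
-0.085 t 13.29 p [0.5524 0.1355 0.0626] F [-0.6  0.4 -1.8] op 0.249 q6 0.39
-0.1 t 13.62 p [0.5377 0.1391 0.0626] F [ 0.   0.  -1.2] op 0.251 q6 0.41
-0.116 t 13.97 p [0.522  0.1428 0.0625] F [ 0.9  0.1 -1.6] op 0.247 q6 0.42
b t 15.5 p [0.5764 0.1298 0.0742] F [ 0.3  0.6 -1.4] op 0.252 q6 0.38
[ 0.73561285  1.16985221 -0.0281537 ]
[(0.0051, np.float64(-8.812169190828385), np.float64(0.004184805719293208)), (-0.0049, np.float64(5.205590727122935), np.float64(-0.004366328611308718))]
 t 18.78 p [0.5761 0.1295 0.1295] F [-1.3  0.2 -1. ] op 0.251 q6 0.38
```

View pics/c3.png

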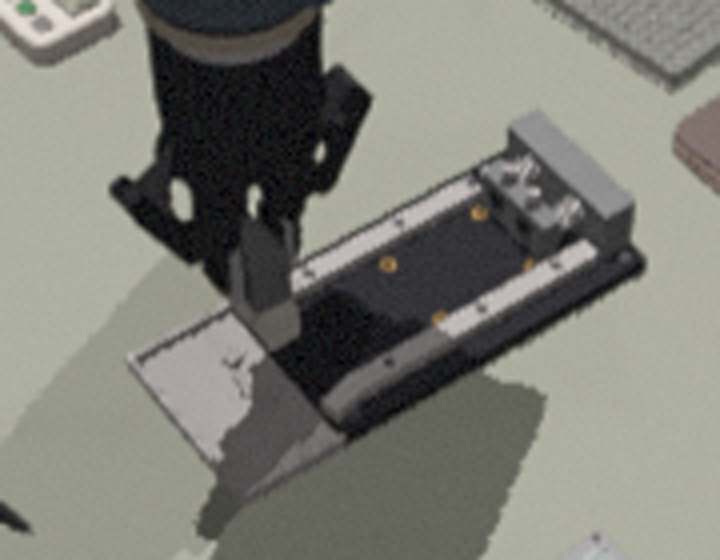

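Picture: the channel is empty and at least one chip shows in the tray at (237,365); the rest of the tray is in shadow. Next I'll put the scraper down beside the dock, then check the tray.

```bash
sed -i 's/^DOCK=.*/DOCK=np.array([.6348,.1158,-.243])/' h.py
python3 - <<'E'
from h import *
p=d2w(-.02,.125,.13); q=r.current_ee_rot()
r.move_linear(p,vel=.2); p[2]=.056; r.move_linear(p,vel=.2)
r.sleep(.1);F0=np.array(r.current_contact_force())
for z in(.052,.0508,.0503,.0498):
    p[2]=z; r.move_linear(p,vel=.05); r.sleep(.05); f=np.array(r.current_contact_force())-F0
    if f[2]>2: break
stat('down'); 
r.set_gripper(1.0); stat('rel')
p[2]=.14; r.move_linear(p,vel=.2)
c=np.array([.5003,-.0637]); yaw=-.19
g=c+.010*np.array([np.cos(yaw),np.sin(yaw)])
t=[*g,.16]; r.move_to(t,down(t,yaw+np.pi/2)); stat('over cell')
a=shot('scene','s4');b=shot('top','t4')
A=cv2.resize(a['pixels'][180:320,225:415,::-1],None,fx=3,fy=3,interpolation=cv2.INTER_CUBIC)
B=cv2.resize(b['pixels'][190:330,255:325,::-1],None,fx=3,fy=3,interpolation=cv2.INTER_CUBIC)
cv2.imwrite('pics/c4.png',np.hstack([A,B]))
E
```

```text
down t 21.41 p [0.6456 0.242  0.0504] F [-2.  -1.7  5.8] op 0.25 q6 0.53
rel t 22.05 p [0.6455 0.242  0.0498] F [-0.1  0.3 -0.6] op 1.001 q6 0.53
over cell t 23.93 p [ 0.5105 -0.0651  0.1596] F [-0.4 -0.8  0.2] op 0.999 q6 1.54
```

View pics/c4.png

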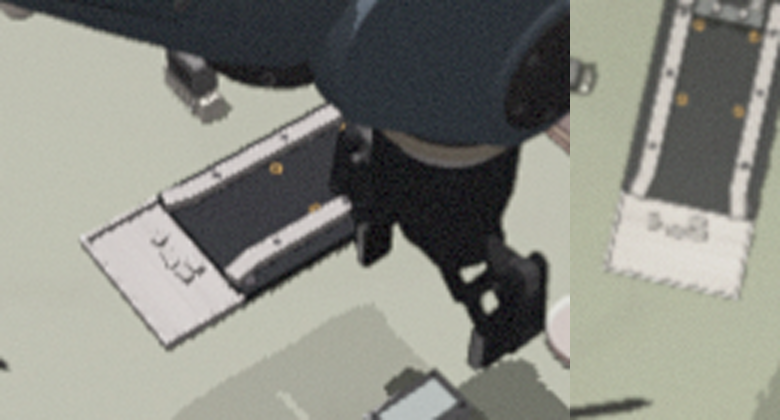

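All four chips lie in a row in the tray, the plate is clear, and the scraper stands at the dock's left side. Next: grasp the cell and enter the channel through the flare, with force monitoring.

Run:
```python
from h import *
p=list(r.current_tool_pos())
c=np.array([.5003,-.0637]); yaw=-.19; p[:2]=list(c+.010*np.array([np.cos(yaw),np.sin(yaw)]))
p[2]=.05; r.move_linear(p,vel=.2); stat('pre')
p[2]=.037; r.move_linear(p,vel=.08); stat('at')
r.set_gripper(0.0,80); stat('grip')
p[2]=.10; r.move_linear(p,vel=.2); stat('lift')
t=d2w(-.13+.010,0,.10); q=down(t,DOCK[2]+np.pi/2)
print(np.dot(Rn.from_quat(q).as_matrix()[:,1],Rn.from_quat(r.current_ee_rot()).as_matrix()[:,1]))
r.move_linear(t,q,vel=.2); stat('mouth')
a=shot('scene','s5');crop(a,'c5',190,160,410,325,3)
```

```text
pre t 24.73 p [ 0.5107 -0.0655  0.0507] F [ 0.6 -0.7 -0. ] op 1.001 q6 1.54
at t 25.03 p [ 0.5102 -0.0656  0.0373] F [-0.7  0.7 -0.3] op 1.002 q6 1.54
grip t 25.55 p [ 0.5105 -0.0657  0.0376] F [-0.4  0.6  6.5] op 0.405 q6 1.54
lift t 26.02 p [ 0.5098 -0.0655  0.0994] F [ 0.6  0.3 -3.5] op 0.407 q6 1.54
-0.9985971609460856
mouth t 29.26 p [0.5183 0.1446 0.1   ] F [-0.4  0.6 -3.5] op 0.407 q6 -1.14
```

View pics/c5.png

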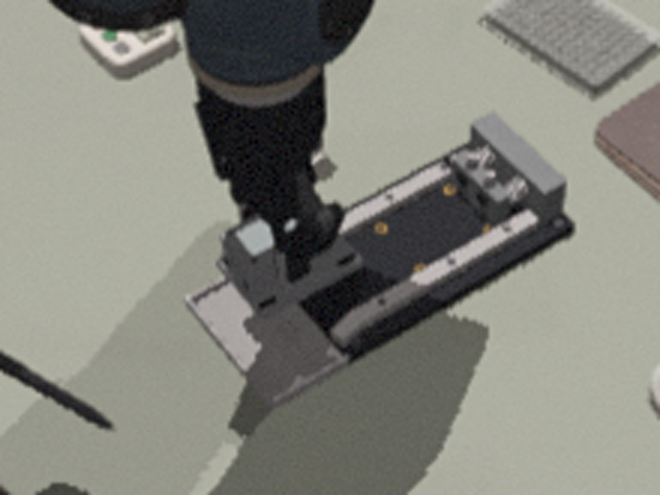

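The `down()` helper picked the opposite wrist solution, so the cell is now turned half round: its block is at (250,260), facing the robot. I'll turn it back 180° above the tray and stay on that wrist branch.

Run:
```python
from h import *
t=d2w(-.13+.010,0,.10)
q=[q for q in quat(DOCK[2]+np.pi/2) if Rn.from_quat(q).as_matrix()[:,1]@Rn.from_quat(r.current_ee_rot()).as_matrix()[:,1]<0][0]
for x in(-.12,.03): print([np.round(r.inverse_kinematics(d2w(x,0,.05),list(q)),2)])
r.move_to(t,list(q)); stat('turned')
r.move_linear(d2w(-.12,0,.0376+.012+.005),vel=.15); stat('low')
a=shot('scene','s6');crop(a,'c6',190,160,410,325,3)
```

```text
[array([ 0.19,  0.62,  1.82, -0.  ,  0.7 ,  2.  ])]
[array([ 0.09,  0.81,  1.43, -0.  ,  0.9 ,  1.91])]
turned t 31.96 p [0.5183 0.1447 0.1   ] F [-0.  -1.1 -3.6] op 0.412 q6 2.0
low t 32.41 p [0.5184 0.1447 0.0547] F [-0.2  0.1 -3.3] op 0.406 q6 2.0
```

View pics/c6.png

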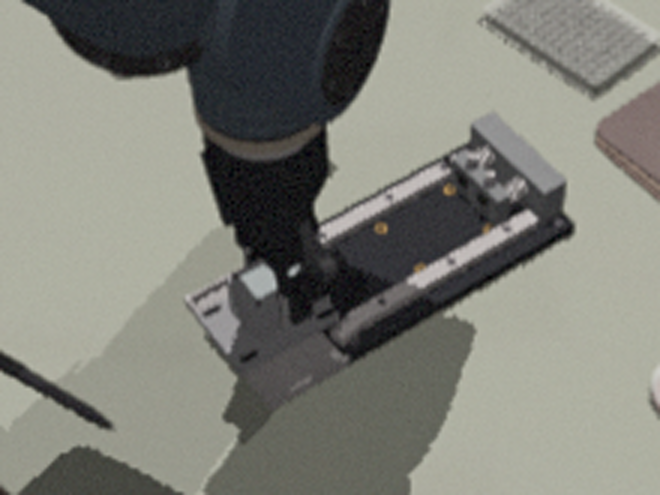

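The cell now faces the right way: tail slots at (210,310), ports towards the bar, front edge just entering the flare with no contact force. Next I'll advance with lateral compliance, then set it on the plate.

Run:
```python
from h import *
z=.0376+.012+.004
u=np.array([np.cos(DOCK[2]),np.sin(DOCK[2]),0]);n=np.array([-u[1],u[0],0])
def F():
    r.sleep(.05); return np.array(r.current_contact_force())
F0=F(); y=0; log=[]
x=-.12
while x<-.03:
    x+=.005; r.move_linear(d2w(x,y,z),vel=.08); f=F()-F0
    fy=f@n; log.append((round(x,3),round(y*1e3,1),round(f@u,1),round(fy,1)))
    if abs(f@u)>12: print('stuck'); break
    for k in range(4):
        if abs(fy)<3: break
        y+=np.sign(fy)*.0006; r.move_linear(d2w(x,y,z),vel=.05); fy=(F()-F0)@n
print(log); stat()
if x>=-.031:
    # centre by touching both rails, with the foot between them
    lim=[]
    for s in(1,-1):
        yy=y
        for k in range(9):
            yy+=s*.001; r.move_linear(d2w(x,yy,z),vel=.08); f=(F()-F0)@n
            if -s*f>5: break
        lim.append(yy-s*(-s*f-5)*1e-4); print(s,yy,f)
    y=np.mean(lim); r.move_linear(d2w(x,y,z),vel=.08)
    print('y',y); M=r.current_torque(); print(np.round(M,2)); stat()
```

```text
[(-0.115, 0.0, np.float64(0.2), np.float64(-0.8)), (-0.11, 0.0, np.float64(0.7), np.float64(-0.7)), (-0.105, 0.0, np.float64(0.1), np.float64(0.3)), (-0.1, 0.0, np.float64(-1.0), np.float64(1.2)), (-0.095, 0.0, np.float64(-0.3), np.float64(-0.4)), (-0.09, 0.0, np.float64(-1.2), np.float64(-0.1)), (-0.085, 0.0, np.float64(0.1), np.float64(0.6)), (-0.08, 0.0, np.float64(-0.9), np.float64(0.4)), (-0.075, 0.0, np.float64(-1.6), np.float64(0.5)), (-0.07, 0.0, np.float64(-1.7), np.float64(-0.1)), (-0.065, 0.0, np.float64(-0.8), np.float64(-0.2)), (-0.06, 0.0, np.float64(-0.7), np.float64(-0.8)), (-0.055, 0.0, np.float64(-1.5), np.float64(-0.1)), (-0.05, 0.0, np.float64(0.2), np.float64(-0.1)), (-0.045, 0.0, np.float64(-0.9), np.float64(-0.3)), (-0.04, 0.0, np.float64(-1.3), np.float64(0.5)), (-0.035, 0.0, np.float64(-1.4), np.float64(-0.3)), (-0.03, 0.0, np.float64(-1.1), np.float64(0.3))]
 t 37.91 p [0.6058 0.123  0.0536] F [-0.3  0.4 -3. ] op 0.405 q6 1.94
1 0.005 -8.213938239971625
-1 -0.002 9.71449249029545
y 0.0015750277125161911
[-0.   -0.04 -0.02]
 t 40.26 p [0.6059 0.1244 0.0535] F [ 0.9 -0.9 -2.9] op 0.404 q6 1.94
```

Run:
```python
from h import *
u=np.array([np.cos(DOCK[2]),np.sin(DOCK[2]),0]);n=np.array([-u[1],u[0],0])
def F(t=.04):
    r.sleep(t); return np.array(r.current_contact_force())
y=.0016; x=-.03; F0=F(.1)
for z in(.0505,.0498,.0494,.0490,.0486):
    r.move_linear(d2w(x,y,z),vel=.05); f=F(.06)-F0
    if f[2]>4: break
stat('on plate %.4f'%z); log=[]; on=None
X=lambda:(np.array(r.current_tool_pos())-d2w(0,0,0))@u
r.move_linear(d2w(.004,y,z),vel=.06); f=F()-F0; print('slide',f@u,f@n,f[2])
x=.004
while x<.030:
    x+=.001; r.move_linear(d2w(x,y,z),vel=.04); f=F()-F0
    log.append((round(X()*1e3,1),round(-f@u,1),round(f@n,1),round(f[2],1)))
    if on is None and -f@u>5.5: on=X()
    if on is not None and X()-on>.0035: break
    if -f@u>18: break
print(log,on); stat()
a=shot('scene','s7');b=shot('top','t7')
crop(a,'c7',290,180,400,262,7)
```

```text
on plate 0.0490 t 41.59 p [0.6061 0.1246 0.0496] F [-3.  -0.9  7.4] op 0.409 q6 1.94
slide 1.377193954082927 -0.4943884432494448 7.526757197307194
[(np.float64(4.7), np.float64(5.0), np.float64(-0.4), np.float64(11.9)), (np.float64(5.4), np.float64(7.5), np.float64(-0.7), np.float64(12.9)), (np.float64(6.3), np.float64(7.5), np.float64(-1.0), np.float64(14.4)), (np.float64(7.3), np.float64(7.9), np.float64(0.1), np.float64(15.6)), (np.float64(8.3), np.float64(7.1), np.float64(-1.3), np.float64(14.1)), (np.float64(9.3), np.float64(8.0), np.float64(-0.5), np.float64(14.5))] 0.00535046694539062
 t 44.1 p [0.6442 0.1154 0.0496] F [-7.7  1.7 11.9] op 0.41 q6 1.92
```

View pics/c7.png

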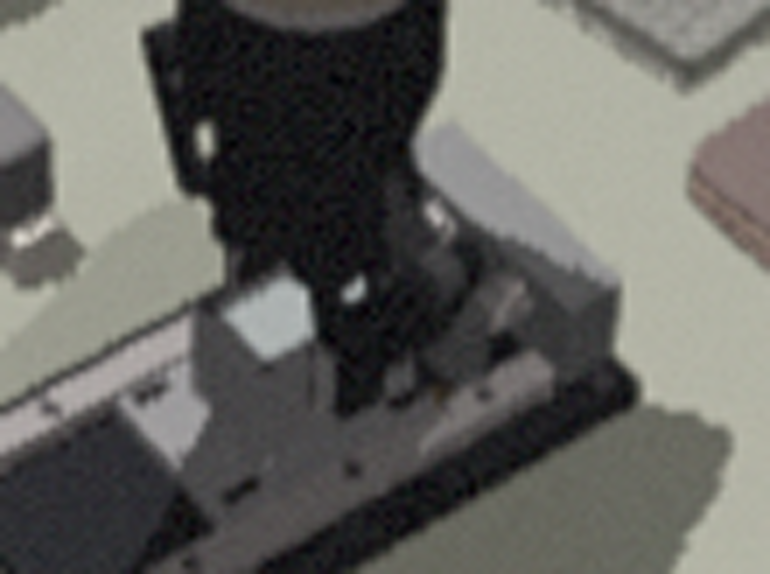

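Picture: the cell sits flat in the channel, ports facing the bar, but there is still a small gap to it. The flat 7.5 N is friction from pressing down (Fz up to 15 N). I'll ease off downwards and keep going.

Run:
```python
from h import *
u=np.array([np.cos(DOCK[2]),np.sin(DOCK[2]),0]);n=np.array([-u[1],u[0],0])
def F(t=.04):
    r.sleep(t); return np.array(r.current_contact_force())
y=.0016; W=np.array([0,0,-3.2])
X=lambda:(np.array(r.current_tool_pos())-d2w(0,0,0))@u
x=X(); z=.0490
for k in range(6):
    f=F(.08)-W
    if f[2]<4: break
    z+=.00015; r.move_linear(d2w(x,y,z),vel=.05)
print('z',z,f); log=[]
def step():
    r.move_linear(d2w(x,y,z),vel=.04); f=F()-W
    log.append((round(X()*1e3,1),round(float(-f@u),1),round(float(f@n),1),round(float(f[2]),1))); return f
while x<.024:
    x+=.001; f=step()
    if f[2]>6: z+=.0001
    if f[2]<1.5: z-=.0001
    if -f@u>11: break
for l in log: print(*l)
stat()
a=shot('scene','s8');b=shot('top','t8')
A=cv2.resize(a['pixels'][190:262,300:400,::-1],None,fx=6,fy=6,interpolation=cv2.INTER_CUBIC)
cv2.imwrite('pics/c8.png',A)
```

```text
z 0.049899999999999986 [0.24314901 3.29180818 4.40501466]
10.1 0.8 -0.6 1.9
11.3 0.1 -0.5 0.2
12.3 0.1 -0.1 0.1
13.3 -0.1 0.6 0.3
14.4 -1.5 0.5 1.4
15.4 0.2 0.0 3.1
15.7 6.4 -1.0 7.6
16.4 7.5 -0.6 7.2
17.2 8.3 -0.4 7.0
18.0 8.9 -0.8 8.8
18.8 10.0 -0.9 8.9
19.6 10.4 -0.9 8.0
20.4 11.9 -0.9 8.2
 t 49.99 p [0.655  0.1124 0.0497] F [-11.8   2.    5. ] op 0.412 q6 1.91
```

Clear contact at TCP x ≈ 15.5 mm, then about 1 N/mm. Next I'll push to 8 mm compression and check.

Run:
```python
from h import *
u=np.array([np.cos(DOCK[2]),np.sin(DOCK[2]),0]);n=np.array([-u[1],u[0],0]);W=np.array([0,0,-3.2])
X=lambda:(np.array(r.current_tool_pos())-d2w(0,0,0))@u
z=.0500;x=.0235
while x<.030:
    r.move_linear(d2w(x,.0016,z),vel=.04); r.sleep(.1); f=np.array(r.current_contact_force())-W
    print(round(X()*1e3,2),round(x,4),np.round([-f@u,f@n,f[2]],1))
    if X()>.0231: break
    x+=.0235-X()
r.sleep(.3); f=np.array(r.current_contact_force())-W; print(X(),np.round([-f@u,f@n,f[2]],1),np.round(r.current_torque(),2)); stat()
a=shot('scene','s9');b=shot('top','t9')
A=cv2.resize(a['pixels'][190:262,300:400,::-1],None,fx=5,fy=5,interpolation=cv2.INTER_CUBIC)
B=cv2.resize(b['pixels'][165:237,265:325,::-1],None,fx=5,fy=5,interpolation=cv2.INTER_CUBIC)
cv2.imwrite('pics/c9.png',np.hstack([A,B]))
```

```text
21.45 0.0235 [13.4 -0.9  9.7]
23.29 0.0255 [15.1 -0.6 11.5]
0.023259251356510094 [14.8 -1.3 10.8] [0.51 2.13 0.14]
 t 51.09 p [0.6578 0.1117 0.0497] F [-14.7   2.3   7.6] op 0.407 q6 1.91
```

View pics/c9.png

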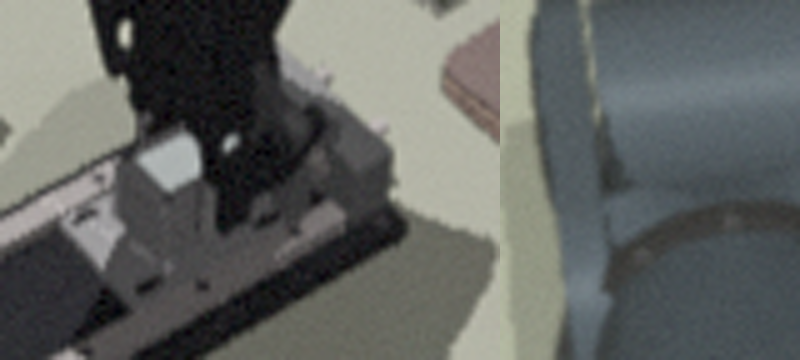

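Run:
```python
from h import *
stat(); r.hand_in()
```

```text
t 51.19 p [0.6578 0.1117 0.0498] F [-15.1   2.4   8.9] op 0.407 q6 1.91
the job is handed in; nothing more can be done
```

I handed the job in at 51.2 s, with the arm still holding the flow cell against the seals. By my last readings it bears on them with about 12 N. I could not confirm the pointer by eye because the gripper hid it in both views.

- **Chips and scraper:** All four chips were swept into the drip tray, and a picture showed them there with the plate clear. The scraper is standing on the bench to the left of the dock.
- **Seal force:** The bar is pushed in about 7.8 mm from first contact, which by its spring rate is about 11.8 N. The wrist reads about 15 N; I put the other 3 N down to sliding friction. Side force is about 1 N.
- **Pointer:** 7.8 mm puts it near the middle of the 4–12 mm marks and well short of the 18 mm stop.
- **Extra downward force:** The cell also presses on the plate with about 11 N, which is more than I intended.
- **Mishap:** My first wrist pose turned the cell half round above the tray. I turned it back before it went into the channel.
- **Bottle, timer and petri dish:** I planned no motion near them, but took no final picture to confirm they stayed put.

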